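Release the sample rack with the two-key latch

TASK

Release the rack of sample tubes from its dock: with the two fingertips, press the dock's two black rectangular keys down together, one under each fingertip, and keep both down until the spring-driven carriage has slid all the way out to its front stop, then let both keys come up and move clear. Leave the carriage, its tubes, the mixer and everything else on the bench untouched: nothing is to be gripped, lifted or pushed.

Things in the scene. Friction and masses are not known exactly. Their poses are not given: they have to be found in the camera images.
- dock: Rack dock: low white and grey machine screwed to the bench, left or right of the middle, turned up to 20 degrees; 245 mm deep, 130 mm wide, with a white key housing (74 mm deep, 130 mm wide, top 60 mm above the bench) at its far end. Origin on the bench midway between its two keys; x points from the rack to the key housing (away from the robot), y from right key to left key, z up.
- key_left_top (a point): Centre of the top face of the left release key, a black rectangular key 28 mm deep (dock x) by 24 mm wide (dock y), sticking 12 mm up out of the housing; top face 72 mm above the bench. The two keys stand side by side, centres 60 mm apart, 36 mm clear gap between them. Axes as the dock's. It goes down as the key is pressed.
- key_right_top (a point): Centre of the top face of the right release key, the twin of the left one, 60 mm from it; same axes.
- key_left (a joint): How far the left key is pressed down, m: 0 up, 0.007 against its bottom stop; its spring pushes back with 2 N at the top and 5.5 N at the bottom (plus up to 1 N of latch friction). It frees its latch from about 0.0045 on and springs up when let go.
- key_right (a joint): The same for the right key.
- carriage (a joint): How far the rack carriage has come out of the dock, m: 0 latched in, 0.040 fully out against the front stop. A damped spring drives it out at about 13 mm/s (about 3 s in all) while both keys are down; with either key up, a toothed latch stops it within 10 mm.
- rack_center (a point): Centre of the top of the green 90 x 90 mm tube block (3 x 3 holes, top 53 mm above the bench) fixed on the carriage. With the carriage in, it lies 94 mm in front of the point midway between the keys (towards -x of the dock); it moves out with the carriage. Same axes as the keys.
- mixer: Bystander fixed to the bench: white vortex mixer 130 x 110 mm, 83 mm high with a round black rubber cup on top and two small round buttons (16 mm diameter, 56 mm apart) near its front edge. Not the dock. Origin under its centre.
- jar: Bystander: small jar with a white lid, 48 mm diameter, 58 mm high, standing about 15 mm clear of the left side of the key housing. Origin: centre of its underside.
- marker: Bystander: marker pen, 125 mm long, 16 mm thick, lying on the bench along the right side of the dock. Origin: under its middle.
- tip_box: Bystander: open blue divided box, 85 x 125 mm, 50 mm high, right side of the bench. Origin: centre of its underside.
- cup: Bystander: white cup, 64 mm across the rim, 75 mm high, at the back of the bench. Origin: centre of its underside.
- sprayer: Bystander: white spray bottle with a red head, 74 mm diameter, 191 mm high, left side of the bench. Origin: centre of its underside.
- tube0_mid (a point): Half-way up a capped sample tube, 16 mm diameter (cap 17 mm), 75 mm long, standing loose in the front right hole of the green block; its cap's top is 98 mm above the bench.
- tube1_mid (a point): Half-way up a capped sample tube, 16 mm diameter (cap 17 mm), 75 mm long, standing loose in the front left hole of the green block; its cap's top is 98 mm above the bench.
- tube2_mid (a point): Half-way up a capped sample tube, 16 mm diameter (cap 17 mm), 75 mm long, standing loose in the middle hole of the green block; its cap's top is 98 mm above the bench.
- tube3_mid (a point): Half-way up a capped sample tube, 16 mm diameter (cap 17 mm), 75 mm long, standing loose in the rear right (nearest the keys) hole of the green block; its cap's top is 98 mm above the bench.

How it is judged:
By the outcome, as a careful person would: the job done as asked, in the order asked, and still so for the second after the job is handed in, with the robot touching nothing.
It also fails if it takes over 35 s, if anything falls off the work surface, if the arm or the gripper's body presses on something with over 40 N, if the wrist force passes 120 N, or if a joint passes its speed limit or range.

ROBOT

A 6-joint arm with a two-finger parallel gripper is mounted at the origin on the work surface. World frame = base frame: x ahead of the robot, y to its left, z up, the work surface at z = 0. Lengths are in m, angles in rad, forces in N, time in s.
With the tool pointing down it reaches from about 0.275 to 0.85 m from the base axis. Payload 19 kg.
Tool frame: the origin (TCP) lies midway between the tips of the shut fingers; the grasp point (between the pads) lies 19 mm behind it; z points along the fingers, x is the direction in which the jaws open and shut, and the axes are right-handed (so a half turn about z gives the same grasp; the last joint's range is limited). The gripper opens to 85 mm and grips with 20 to 120 N. Pads are 22 mm wide; open, the fingers measure 114 mm over their backs; the gripper's body (76 mm by 85 mm) begins 54 mm behind the grasp point. The pads swing forward as they close: fully open they stand 13 mm farther back than shut.
Start: joints at [-1.298, 0.15, 1.437, -0, 1.554, -0.134], TCP at [0.227, -0.528, 0.231] pointing down, gripper open.
Joint ranges: [-2.8, 2.8], [-0.68, 2.1], [0.12, 2.68], [-1.39, 4.53], [0.16, 2.79], [-2.81, 2.81]. Speed limits (rad/s): [1.89, 1.89, 2.22, 3.01, 3.01, 3.01].

INTERFACE

Orientations are given as a rotation vector (axis times angle).
In Python, from workcell import telemetry, eyes, env gives the robot as it stands. The module is installed in compiled form; this text tells all that it offers.
- The arm moves only by the shell command python3 -m inch 'ROWS' [FORCE]. ROWS is JSON, a list of rows, each an object of numbers: "x", "y", "z": the shift along the tool's x, y, z in cm; "wx", "wy", "wz": the turn, a rotation vector about the tool's x, y, z in degrees; "jaw": the closure, from -1 (fully open) to 1 (shut). In form: [{"x": .., "y": .., "z": .., "wx": .., "wy": .., "wz": .., "jaw": ..}, ...]. A call has 1 to 10 rows; each row is the pose to reach, as a shift and turn from the pose commanded when the call began, along the tool's axes at that moment; what a row does not reach only later rows make up. A row lasts 1/12 s, in which the tool goes at most 41.7 mm and 7.16 degrees, less where a joint would pass 70% of its speed; a pose out of reach is approached as far as the arm can. A call with a gripper value outside its range is refused whole. The fingers move at their own pace and stop on an object; FORCE is the grip in N (left out, the last holds). Time passes only in rows, so rows that repeat a pose let the fingers close. It gives the time, the measured TCP pose, the force and the opening at its end, in the units of the state.
- telemetry.get_obs(): the state, without advancing time (a new reading comes with each control period).
- eyes.get_image(name): name is "side" or "top"; returns a dict with "frame" (480x640x3 uint8, blue, green, red), "fx", "fy", "cx", "cy" (pixels), "rvec" (rotation vector, rad) and "tvec" (3), from world to camera coordinates, as OpenCV has them. Camera axes: x right, y down, z forward; pixel columns grow to the right and rows downward; lengths in m; the calibration is good to about 2 mm. A picture is of the moment at which its call begins. There is no depth.
- env.sign_off(): hands the job in, once; it reports no verdict.
The state is a dict: "time_s": time; "joint_pos": joint angles; "dq": joint speeds; "joint_torque": joint torques, N m; "ee_pos": TCP position; "orientation": TCP orientation; "contact_force": force on the tool from outside, world axes, zero at the start; "ft_torque": the same for the moment, N m; "width": finger opening in m.
Only numpy, scipy, OpenCV 4.12 (cv2) and the standard library are available. Lean on these libraries where they do the work, as an engineer would, in place of code of your own. Each camera call takes 0.05 s, during which the arm holds its last target.

## Working session

There is one attempt and no reset: what is moved stays moved. The work goes in short steps, Python scripts to look and compute and a shell command to move; the robot and the scene stay as the last step left them, time stands still between calls to the robot, and variables do not carry over. Pictures are saved under pics/ and viewed, and the job is handed in when it is done.

```bash
mkdir -p pics
python3 - <<'E'
from workcell import telemetry, eyes
import cv2
print(telemetry.get_obs())
for n in("side","top"):
    d=eyes.get_image(n); cv2.imwrite(f"pics/{n}0.png",d["frame"])
    print(n,{k:d[k] for k in d if k!="frame"})
E
```

```text
{'time_s': 0.0, 'joint_pos': array([-1.29800122e+00,  1.50985982e-01,  1.43799495e+00, -7.69410686e-06,
        1.55379112e+00, -1.33989719e-01]), 'dq': array([-0.00195014, -0.00081263, -0.00157   , -0.00018485,  0.00136966,
       -0.00148839]), 'joint_torque': array([ 1.36508876e-03, -7.13044524e+01, -5.70883298e+01, -4.57718843e-04,
        8.51459044e-03,  3.36662367e-06]), 'ee_pos': array([ 0.2274258 , -0.52786059,  0.23069343]), 'orientation': array([-2.62372443e+00,  1.72651258e+00,  1.40525307e-03]), 'contact_force': array([-0.22849327,  0.36056242, -0.08743257]), 'ft_torque': array([-0.04078032,  0.01311385,  0.02804016]), 'width': 0.08524195166370686}
side {'fx': 532.2447923545212, 'fy': 532.2447923545212, 'cx': 318.0603693098615, 'cy': 242.88312782106505, 'rvec': array([ 0.48516371, -2.51715544,  1.4686148 ]), 'tvec': array([0.58716777, 0.19882496, 0.93969407])}
top {'fx': 521.3049810615962, 'fy': 521.3049810615962, 'cx': 315.5385618669389, 'cy': 239.82955666079735, 'rvec': array([ 2.14175123, -2.16656003,  0.09303475]), 'tvec': array([0.01772159, 0.64684034, 1.15019017])}
```

View pics/top0.png

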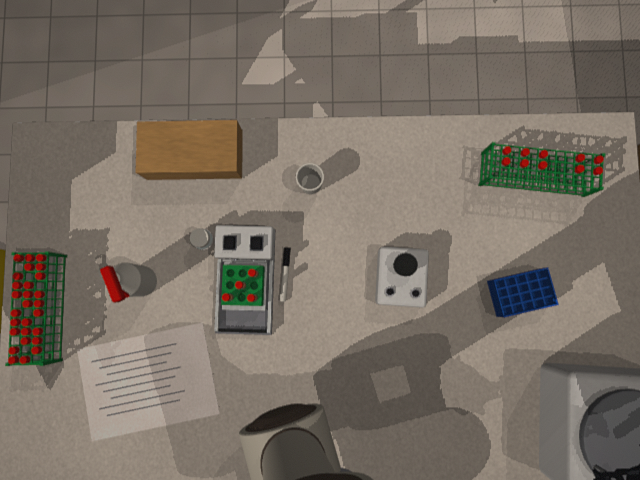

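View pics/side0.png

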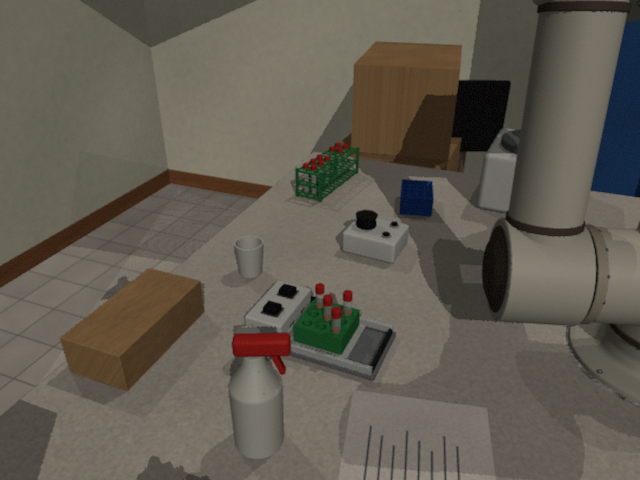

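The top view shows the dock keys near (230,243) and (257,243). In the side view they are near (272,309) and (288,291). I'll enlarge both.

Run:
```python
import cv2
a=cv2.imread("pics/top0.png")[220:345,185:305]; b=cv2.imread("pics/side0.png")[270:380,240:400]
cv2.imwrite("pics/topc.png",cv2.resize(a,None,fx=4.8,fy=4.8,interpolation=cv2.INTER_CUBIC))
cv2.imwrite("pics/sidec.png",cv2.resize(b,None,fx=5,fy=5,interpolation=cv2.INTER_CUBIC))
```

```text
(no output)
```

View pics/topc.png

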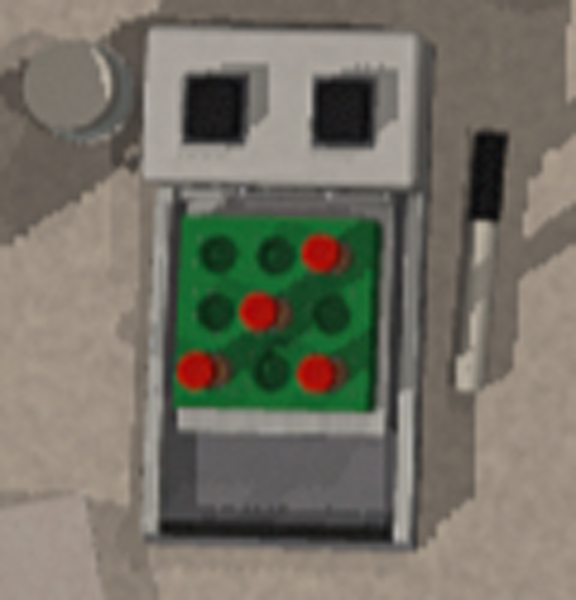

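View pics/sidec.png

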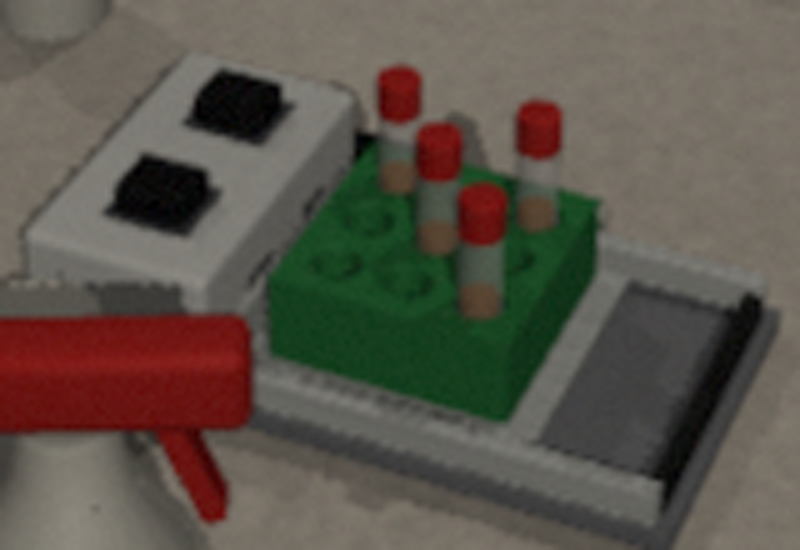

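In the top crop the key centres are about (215,106) and (344,107). The block corners are about (180,214), (381,221), (374,411) and (174,407). In the side crop the key tops are about (163,183) and (240,97).

```bash
cat > h.py <<'E'
import numpy as np,cv2
C={'side':dict(f=532.2447923545212,cx=318.0603693098615,cy=242.88312782106505,r=[0.48516371,-2.51715544,1.4686148],t=[0.58716777,0.19882496,0.93969407]),
'top':dict(f=521.3049810615962,cx=315.5385618669389,cy=239.82955666079735,r=[2.14175123,-2.16656003,0.09303475],t=[0.01772159,0.64684034,1.15019017])}
def ray(n,u,v,z):
    c=C[n];R=cv2.Rodrigues(np.array(c['r']))[0];t=np.array(c['t'])
    o=-R.T@t;d=R.T@np.array([(u-c['cx'])/c['f'],(v-c['cy'])/c['f'],1])
    return o+d*(z-o[2])/d[2]
def proj(n,P):
    c=C[n];R=cv2.Rodrigues(np.array(c['r']))[0];p=R@np.array(P)+np.array(c['t'])
    return p[0]/p[2]*c['f']+c['cx'],p[1]/p[2]*c['f']+c['cy']
E
python3 - <<'E'
from h import *
from scipy.optimize import least_squares
T=lambda x,y:((x+.5)/4.8-.5+185,(y+.5)/4.8-.5+220)
S=lambda x,y:((x+.5)/5-.5+240,(y+.5)/5-.5+270)
for n,m,x,y,z in [('top',T,215,106,.072),('top',T,344,107,.072),('side',S,163,183,.072),('side',S,240,97,.072),
 ('top',T,180,214,.053),('top',T,381,221,.053),('top',T,374,411,.053),('top',T,174,407,.053),('top',T,150,28,.06),('top',T,420,32,.06),('top',T,83,85,.058)]:
    print(n,x,y,z,ray(n,*m(x,y),z).round(4))
obs=[('top',T(215,106),(0,.03,.072)),('top',T(344,107),(0,-.03,.072)),('side',S(163,183),(0,.03,.072)),('side',S(240,97),(0,-.03,.072))]
for (x,y),p in zip([(180,214),(381,221),(374,411),(174,407)],[(-.049,.045,.053),(-.049,-.045,.053),(-.139,-.045,.053),(-.139,.045,.053)]): obs.append(('top',T(x,y),p))
def W(q,p):
    c,s=np.cos(q[2]),np.sin(q[2]);return [q[0]+c*p[0]-s*p[1],q[1]+s*p[0]+c*p[1],p[2]]
f=lambda q:np.concatenate([np.array(proj(n,W(q,p)))-uv for n,uv,p in obs])
r=least_squares(f,[.6,.2,0]);print(r.x,np.degrees(r.x[2]));print(f(r.x).reshape(-1,2).round(2))
E
```

```text
top 215 106 0.072 [0.6413 0.2001 0.072 ]
top 344 107 0.072 [0.6401 0.1405 0.072 ]
side 163 183 0.072 [0.6378 0.2055 0.072 ]
side 240 97 0.072 [0.6349 0.1465 0.072 ]
top 180 214 0.053 [0.5929 0.2197 0.053 ]
top 381 221 0.053 [0.5885 0.1257 0.053 ]
top 374 411 0.053 [0.5008 0.1289 0.053 ]
top 174 407 0.053 [0.5036 0.2216 0.053 ]
top 150 28 0.06 [0.6797 0.2332 0.06  ]
top 420 32 0.06 [0.6761 0.1066 0.06  ]
top 83 85 0.058 [0.6535 0.2648 0.058 ]
[ 0.63968991  0.17152289 -0.02868307] -1.6434191352743464
[[-0.64  0.35]
 [-0.48  0.57]
 [-0.39 -1.58]
 [-0.83 -1.85]
 [ 0.79  0.39]
 [-1.01 -0.38]
 [-0.75  0.62]
 [ 0.51  0.69]]
```

```bash
cat >> h.py <<'E'
def plan(x,y,z,yaw=-.0287):
    from workcell import telemetry
    from scipy.spatial.transform import Rotation as Ro
    o=telemetry.get_obs();R=Ro.from_rotvec(o['orientation']);M=R.as_matrix()
    d=M.T@(np.array([x,y,z])-o['ee_pos'])*100
    for s in(1,-1):
        X=s*np.array([-np.sin(yaw),np.cos(yaw),0]);Z=np.array([0,0,-1.]);G=np.c_[X,np.cross(Z,X),Z]
        print(s,'shift cm',d.round(2),'turn deg',np.degrees((R.inv()*Ro.from_matrix(G)).as_rotvec()).round(2))
    print('t',o['time_s'],'q',o['joint_pos'].round(3),'p',o['ee_pos'].round(4),'F',o['contact_force'].round(2),'w',o['width'])
E
python3 -c "
from h import *
plan(.639,.1725,.16)"
```

```text
1 shift cm [-48.03 -65.51   7.14] turn deg [-9.0000e-02  1.0000e-02 -1.5505e+02]
-1 shift cm [-48.03 -65.51   7.14] turn deg [ 0.    0.06 24.95]
t 0.1 q [-1.298  0.151  1.438  0.     1.554 -0.134] p [ 0.2274 -0.5279  0.2307] F [ 0.42 -0.02  0.61] w 0.08545668435212396
```

```bash
python3 -m inch '[{"x":-2.4,"y":-3.2,"wz":1.25,"jaw":-0.07},{"x":-4.8,"y":-6.4,"wz":2.5,"jaw":-0.07},{"x":-7.2,"y":-9.6,"wz":3.75,"jaw":-0.07},{"x":-9.6,"y":-12.8,"wz":5,"jaw":-0.07},{"x":-12,"y":-16,"wz":6.25,"jaw":-0.07},{"x":-14.4,"y":-19.2,"wz":7.5,"jaw":-0.07},{"x":-16.8,"y":-22.4,"wz":8.75,"jaw":-0.07},{"x":-19.2,"y":-25.6,"wz":10,"jaw":-0.07},{"x":-21.6,"y":-28.8,"wz":11.25,"jaw":-0.07},{"x":-24,"y":-32,"wz":12.5,"jaw":-0.07}]'; python3 -c "
from h import *
plan(.639,.1725,.16)"
```

```text
1 shift cm [-48.03 -65.51   7.14] turn deg [-9.0000e-02  1.0000e-02 -1.5505e+02]
-1 shift cm [-48.03 -65.51   7.14] turn deg [ 0.    0.06 24.95]
t 0.1 q [-1.298  0.151  1.438  0.     1.554 -0.134] p [ 0.2274 -0.5279  0.2307] F [ 0.42 -0.02  0.61] w 0.08545668435212396validation failed for argument at $[0]...
```

```bash
python3 -m inch '[{"x":-2.4,"y":-3.2,"z":0,"wx":0,"wy":0,"wz":1.25,"jaw":-0.07},{"x":-4.8,"y":-6.4,"z":0,"wx":0,"wy":0,"wz":2.5,"jaw":-0.07},{"x":-7.2,"y":-9.6,"z":0,"wx":0,"wy":0,"wz":3.75,"jaw":-0.07},{"x":-9.6,"y":-12.8,"z":0,"wx":0,"wy":0,"wz":5,"jaw":-0.07},{"x":-12,"y":-16,"z":0,"wx":0,"wy":0,"wz":6.25,"jaw":-0.07},{"x":-14.4,"y":-19.2,"z":0,"wx":0,"wy":0,"wz":7.5,"jaw":-0.07},{"x":-16.8,"y":-22.4,"z":0,"wx":0,"wy":0,"wz":8.75,"jaw":-0.07},{"x":-19.2,"y":-25.6,"z":0,"wx":0,"wy":0,"wz":10,"jaw":-0.07},{"x":-21.6,"y":-28.8,"z":0,"wx":0,"wy":0,"wz":11.25,"jaw":-0.07},{"x":-24,"y":-32,"z":0,"wx":0,"wy":0,"wz":12.5,"jaw":-0.07}]'; python3 -c "
from h import *
plan(.639,.1725,.16)"
```

```text
time_s: 0.93
ee_pos: [0.4268, -0.1791, 0.2313]
orientation: [-2.42, 2.004, 0.0]
contact_force: [1.1, -0.1, -0.9]
width: 0.0455
1 shift cm [-30.59 -27.4    7.13] turn deg [  -0.     -0.   -167.62]
-1 shift cm [-30.59 -27.4    7.13] turn deg [-0.    0.   12.38]
t 0.9333 q [-0.564 -0.086  1.681  0.     1.546  0.819] p [ 0.4268 -0.1791  0.2313] F [ 1.08 -0.15 -0.86] w 0.045458561907078726
```

```bash
python3 -m inch '[{"x":-3.4,"y":-3,"z":0,"wx":0,"wy":0,"wz":1.3,"jaw":-0.07},{"x":-6.8,"y":-6,"z":0,"wx":0,"wy":0,"wz":2.6,"jaw":-0.07},{"x":-10.2,"y":-9,"z":0,"wx":0,"wy":0,"wz":4,"jaw":-0.07},{"x":-13.6,"y":-12,"z":0,"wx":0,"wy":0,"wz":5.4,"jaw":-0.07},{"x":-17,"y":-15,"z":0,"wx":0,"wy":0,"wz":7,"jaw":-0.07},{"x":-20.4,"y":-18.2,"z":0,"wx":0,"wy":0,"wz":8.5,"jaw":-0.07},{"x":-23.8,"y":-21.3,"z":1,"wx":0,"wy":0,"wz":10,"jaw":-0.07},{"x":-27.2,"y":-24.4,"z":2,"wx":0,"wy":0,"wz":11.2,"jaw":-0.07},{"x":-30.6,"y":-27.4,"z":3,"wx":0,"wy":0,"wz":12.4,"jaw":-0.07},{"x":-30.6,"y":-27.4,"z":4,"wx":0,"wy":0,"wz":12.4,"jaw":-0.07}]'
python3 - <<'E'
from h import *
plan(.639,.1725,.11)
from workcell import eyes
for n,a in(("top",(150,290,170,330)),("side",(180,350,200,420))):
    f=eyes.get_image(n)["frame"][a[0]:a[1],a[2]:a[3]];cv2.imwrite(f"pics/{n}2.png",cv2.resize(f,None,fx=3.5,fy=3.5,interpolation=cv2.INTER_CUBIC))
E
```

```text
time_s: 1.77
ee_pos: [0.6393, 0.1733, 0.1921]
orientation: [-2.188, 2.252, -0.002]
contact_force: [0.4, -0.4, 1.1]
width: 0.046
1 shift cm [0.09 0.05 8.21] turn deg [-5.0e-02 -1.8e-01 -1.8e+02]
-1 shift cm [0.09 0.05 8.21] turn deg [-0.12  0.03  0.  ]
t 1.7667 q [0.148 0.346 1.275 0.    1.519 1.748] p [0.6393 0.1733 0.1921] F [ 0.36 -0.38  1.07] w 0.04598179272402496
```

View pics/top2.png

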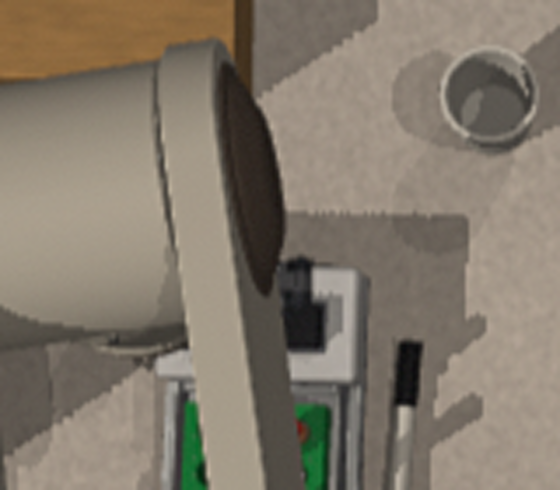

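View pics/side2.png

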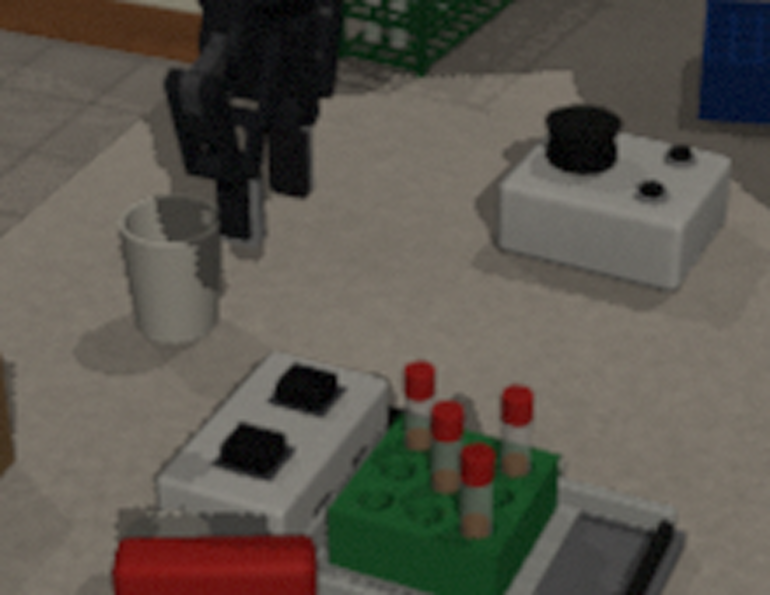

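The fingers hang above the keys, with tips at crop (238,240) and (290,192). I'll lower to just above the keys and check alignment.

```bash
python3 -m inch '[{"x":0.0,"y":0,"z":2.5,"wx":0,"wy":0,"wz":0,"jaw":-0.07},{"x":0.0,"y":0,"z":5,"wx":0,"wy":0,"wz":0,"jaw":-0.07},{"x":0.0,"y":0,"z":7.5,"wx":0,"wy":0,"wz":0,"jaw":-0.07},{"x":0.0,"y":0,"z":10,"wx":0,"wy":0,"wz":0,"jaw":-0.07},{"x":0.0,"y":0,"z":10.5,"wx":0,"wy":0,"wz":0,"jaw":-0.07},{"x":0.0,"y":0,"z":10.5,"wx":0,"wy":0,"wz":0,"jaw":-0.07}]'
python3 - <<'E'
from h import *
plan(.639,.1725,.072)
from workcell import eyes
for n,a in(("top",(200,290,190,310)),("side",(250,350,220,360))):
    f=eyes.get_image(n)["frame"][a[0]:a[1],a[2]:a[3]];cv2.imwrite(f"pics/{n}3.png",cv2.resize(f,None,fx=5.5,fy=5.5,interpolation=cv2.INTER_CUBIC))
E
```

```text
time_s: 2.37
ee_pos: [0.6372, 0.1704, 0.0849]
orientation: [2.188, -2.25, -0.003]
contact_force: [0.1, 0.0, 0.8]
width: 0.0456
1 shift cm [-0.21 -0.18  1.29] turn deg [ 5.0000e-02  2.9000e-01 -1.7996e+02]
-1 shift cm [-0.21 -0.18  1.29] turn deg [ 0.19 -0.03  0.04]
t 2.3667 q [0.145 0.408 1.412 0.    1.325 1.743] p [0.6372 0.1704 0.0849] F [0.14 0.03 0.84] w 0.045567459992205926
```

View pics/top3.png

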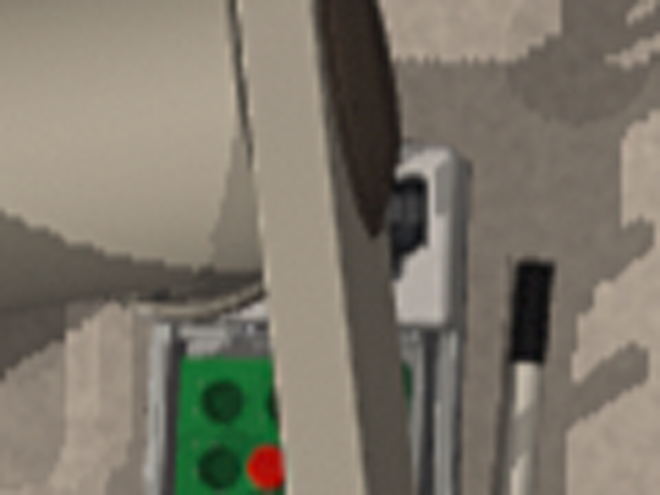

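View pics/side3.png

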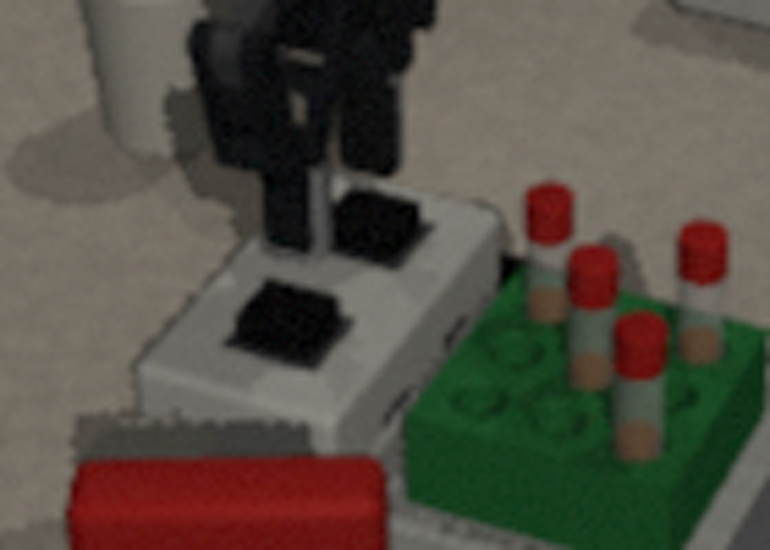

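The side view shows the left fingertip bottom at about (290,250) and the right at about (372,172). The keys sit below, at (290,312) and (376,222). I'll compare these with model projections.

Run:
```python
from h import *
c=C['side'];R=cv2.Rodrigues(np.array(c['r']))[0];print('cam',-R.T@np.array(c['t']))
m=lambda P:tuple(np.round([((v-o)+.5)*5.5-.5 for v,o in zip(proj('side',P),(220,250))],0))
yaw=-.0287
for cx,cy in((.6372,.1704),):
  for z in(.085,.092,.097):
    for dy in(.0228,.030,.0373,-.0228,-.03,-.0373):
      print(z,dy,[m([cx-np.sin(yaw)*dy+e,cy+dy,z]) for e in(-.011,0,.011)])
S=lambda x,y:((x+.5)/5.5-.5+220,(y+.5)/5.5-.5+250)
for p in((287,309),(376,217)):print(ray('side',*S(*p),.072))
for k in((.639,.2025),(.639,.1425),(.6364,.206),(.636,.1465)):print(k,m([*k,.072]))
```

```text
cam [0.28116465 0.88671894 0.63403333]
0.085 0.0228 [(np.float64(335.0), np.float64(265.0)), (np.float64(304.0), np.float64(258.0)), (np.float64(274.0), np.float64(250.0))]
0.085 0.03 [(np.float64(325.0), np.float64(277.0)), (np.float64(294.0), np.float64(270.0)), (np.float64(263.0), np.float64(262.0))]
0.085 0.0373 [(np.float64(315.0), np.float64(289.0)), (np.float64(283.0), np.float64(282.0)), (np.float64(253.0), np.float64(274.0))]
0.085 -0.0228 [(np.float64(397.0), np.float64(192.0)), (np.float64(367.0), np.float64(185.0)), (np.float64(337.0), np.float64(179.0))]
0.085 -0.03 [(np.float64(406.0), np.float64(181.0)), (np.float64(377.0), np.float64(174.0)), (np.float64(347.0), np.float64(168.0))]
0.085 -0.0373 [(np.float64(416.0), np.float64(170.0)), (np.float64(386.0), np.float64(163.0)), (np.float64(357.0), np.float64(157.0))]
0.092 0.0228 [(np.float64(335.0), np.float64(247.0)), (np.float64(304.0), np.float64(240.0)), (np.float64(273.0), np.float64(232.0))]
0.092 0.03 [(np.float64(324.0), np.float64(259.0)), (np.float64(293.0), np.float64(252.0)), (np.float64(262.0), np.float64(2
[... 937 characters left out ...]
43.0))]
0.097 -0.0228 [(np.float64(396.0), np.float64(162.0)), (np.float64(366.0), np.float64(155.0)), (np.float64(336.0), np.float64(149.0))]
0.097 -0.03 [(np.float64(406.0), np.float64(151.0)), (np.float64(376.0), np.float64(145.0)), (np.float64(346.0), np.float64(138.0))]
0.097 -0.0373 [(np.float64(415.0), np.float64(140.0)), (np.float64(385.0), np.float64(134.0)), (np.float64(356.0), np.float64(127.0))]
[0.63908439 0.20464461 0.072     ]
[0.63418252 0.14638433 0.072     ]
(0.639, 0.2025) (np.float64(290.0), np.float64(305.0))
(0.639, 0.1425) (np.float64(368.0), np.float64(208.0))
(0.6364, 0.206) (np.float64(293.0), np.float64(313.0))
(0.636, 0.1465) (np.float64(371.0), np.float64(216.0))
```

The fingers match the model, with tips about 7 mm above the TCP, so contact should come at TCP z of about 0.065. I'll make a small lateral correction and descend.

```bash
python3 -m inch '[{"x":-0.25,"y":-0.13,"z":0,"wx":0,"wy":0,"wz":0,"jaw":-0.07},{"x":-0.25,"y":-0.13,"z":0.5,"wx":0,"wy":0,"wz":0,"jaw":-0.07},{"x":-0.25,"y":-0.13,"z":1.0,"wx":0,"wy":0,"wz":0,"jaw":-0.07},{"x":-0.25,"y":-0.13,"z":1.5,"wx":0,"wy":0,"wz":0,"jaw":-0.07},{"x":-0.25,"y":-0.13,"z":1.5,"wx":0,"wy":0,"wz":0,"jaw":-0.07},{"x":-0.25,"y":-0.13,"z":1.5,"wx":0,"wy":0,"wz":0,"jaw":-0.07}]'
python3 - <<'E'
from h import *
plan(.6385,.173,.058)
from workcell import eyes
for n,a in(("side",(250,350,220,360)),):
    f=eyes.get_image(n)["frame"][a[0]:a[1],a[2]:a[3]];cv2.imwrite(f"pics/{n}4.png",cv2.resize(f,None,fx=5.5,fy=5.5,interpolation=cv2.INTER_CUBIC))
E
```

```text
time_s: 2.97
ee_pos: [0.6392, 0.1733, 0.0709]
orientation: [2.19, -2.252, -0.001]
contact_force: [-0.7, -0.8, 0.8]
width: 0.046
1 shift cm [0.03 0.07 1.29] turn deg [ 1.0000e-02  8.0000e-02 -1.7995e+02]
-1 shift cm [0.03 0.07 1.29] turn deg [ 0.05 -0.    0.05]
t 2.9667 q [0.148 0.423 1.421 0.    1.298 1.747] p [0.6392 0.1733 0.0709] F [-0.69 -0.81  0.77] w 0.04600876444144103
```

View pics/side4.png

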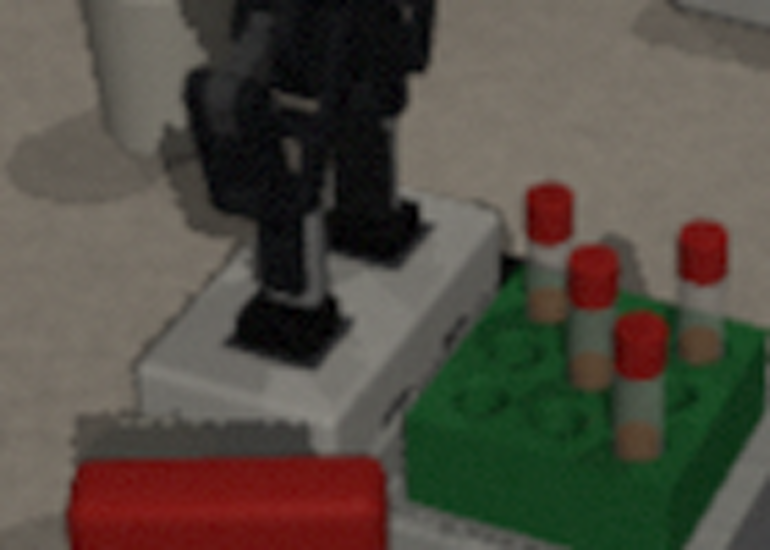

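The left tip is over its key at crop (293,295) and the right tip over its key at (370,205). No contact yet. Descending.

```bash
python3 -m inch '[{"x":-0.1,"y":0.05,"z":0.2,"wx":0,"wy":0,"wz":0,"jaw":-0.07},{"x":-0.1,"y":0.05,"z":0.4,"wx":0,"wy":0,"wz":0,"jaw":-0.07},{"x":-0.1,"y":0.05,"z":0.6,"wx":0,"wy":0,"wz":0,"jaw":-0.07},{"x":-0.1,"y":0.05,"z":0.7,"wx":0,"wy":0,"wz":0,"jaw":-0.07},{"x":-0.1,"y":0.05,"z":0.7,"wx":0,"wy":0,"wz":0,"jaw":-0.07}]'
python3 - <<'E'
from h import *
plan(.6385,.1735,.058)
E
```

```text
time_s: 3.43
ee_pos: [0.6393, 0.1744, 0.0649]
orientation: [-2.19, 2.251, -0.001]
contact_force: [-0.9, -0.2, 7.6]
width: 0.0455
1 shift cm [0.09 0.08 0.69] turn deg [-2.0000e-02 -1.0000e-01 -1.7995e+02]
-1 shift cm [0.09 0.08 0.69] turn deg [-0.06  0.01  0.05]
t 3.4333 q [0.15  0.428 1.427 0.    1.286 1.749] p [0.6393 0.1744 0.0649] F [-0.88 -0.23  7.55] w 0.04545785532332557
```

```bash
python3 -m inch '[{"x":0,"y":0.05,"z":0.15,"wx":0,"wy":0,"wz":0,"jaw":-0.07},{"x":0,"y":0.05,"z":0.3,"wx":0,"wy":0,"wz":0,"jaw":-0.07},{"x":0,"y":0.05,"z":0.45,"wx":0,"wy":0,"wz":0,"jaw":-0.07},{"x":0,"y":0.05,"z":0.5,"wx":0,"wy":0,"wz":0,"jaw":-0.07},{"x":0,"y":0.05,"z":0.5,"wx":0,"wy":0,"wz":0,"jaw":-0.07},{"x":0,"y":0.05,"z":0.5,"wx":0,"wy":0,"wz":0,"jaw":-0.07}]'
python3 - <<'E'
from h import *
plan(.6385,.1735,.058)
from workcell import eyes
for n,a in(("side",(250,370,220,400)),):
    f=eyes.get_image(n)["frame"][a[0]:a[1],a[2]:a[3]];cv2.imwrite(f"pics/{n}5.png",cv2.resize(f,None,fx=4.4,fy=4.4,interpolation=cv2.INTER_CUBIC))
E
```

```text
time_s: 3.93
ee_pos: [0.6396, 0.1744, 0.0624]
orientation: [-2.188, 2.25, -0.004]
contact_force: [-7.5, -2.5, 29.8]
width: 0.0456
1 shift cm [0.09 0.11 0.44] turn deg [-4.0000e-02 -3.4000e-01 -1.7994e+02]
-1 shift cm [0.09 0.11 0.44] turn deg [-0.22  0.03  0.06]
t 3.9333 q [ 0.15   0.429  1.431 -0.     1.278  1.749] p [0.6396 0.1744 0.0624] F [-7.55 -2.47 29.8 ] w 0.045574620926366306
```

View pics/side5.png

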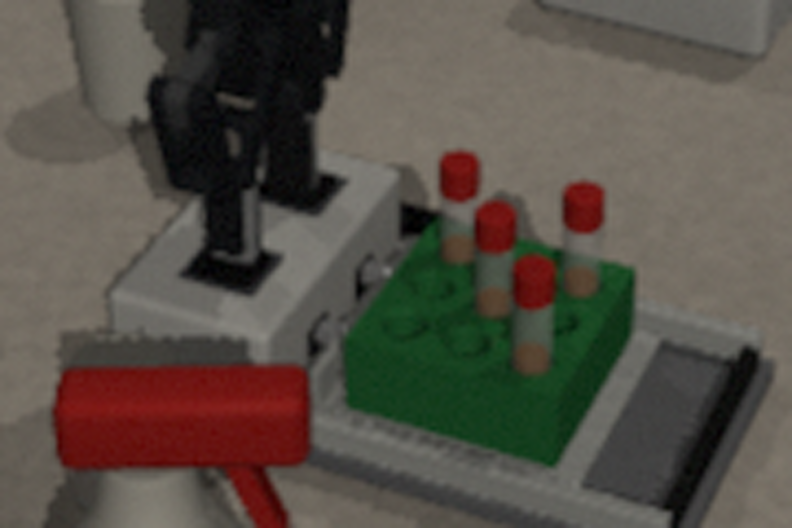

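The keys are at their stops (30 N) and the carriage is sliding. I'll ease the command 0.8 mm and hold.

```bash
R='x'; python3 -m inch '[{"x":0,"y":0,"z":-0.08,"wx":0,"wy":0,"wz":0,"jaw":-0.07},{"x":0,"y":0,"z":-0.08,"wx":0,"wy":0,"wz":0,"jaw":-0.07},{"x":0,"y":0,"z":-0.08,"wx":0,"wy":0,"wz":0,"jaw":-0.07},{"x":0,"y":0,"z":-0.08,"wx":0,"wy":0,"wz":0,"jaw":-0.07},{"x":0,"y":0,"z":-0.08,"wx":0,"wy":0,"wz":0,"jaw":-0.07},{"x":0,"y":0,"z":-0.08,"wx":0,"wy":0,"wz":0,"jaw":-0.07},{"x":0,"y":0,"z":-0.08,"wx":0,"wy":0,"wz":0,"jaw":-0.07},{"x":0,"y":0,"z":-0.08,"wx":0,"wy":0,"wz":0,"jaw":-0.07},{"x":0,"y":0,"z":-0.08,"wx":0,"wy":0,"wz":0,"jaw":-0.07},{"x":0,"y":0,"z":-0.08,"wx":0,"wy":0,"wz":0,"jaw":-0.07}]'
```

```text
time_s: 4.82
ee_pos: [0.6395, 0.1744, 0.0625]
orientation: [-2.189, 2.25, -0.003]
contact_force: [-4.4, -1.6, 22.6]
width: 0.046
```

```bash
for i in 1; do python3 -m inch '[{"x":0,"y":0,"z":0,"wx":0,"wy":0,"wz":0,"jaw":-0.07},{"x":0,"y":0,"z":0,"wx":0,"wy":0,"wz":0,"jaw":-0.07},{"x":0,"y":0,"z":0,"wx":0,"wy":0,"wz":0,"jaw":-0.07},{"x":0,"y":0,"z":0,"wx":0,"wy":0,"wz":0,"jaw":-0.07},{"x":0,"y":0,"z":0,"wx":0,"wy":0,"wz":0,"jaw":-0.07},{"x":0,"y":0,"z":0,"wx":0,"wy":0,"wz":0,"jaw":-0.07},{"x":0,"y":0,"z":0,"wx":0,"wy":0,"wz":0,"jaw":-0.07},{"x":0,"y":0,"z":0,"wx":0,"wy":0,"wz":0,"jaw":-0.07},{"x":0,"y":0,"z":0,"wx":0,"wy":0,"wz":0,"jaw":-0.07},{"x":0,"y":0,"z":0,"wx":0,"wy":0,"wz":0,"jaw":-0.07}]'; done
python3 - <<'E'
from h import *
plan(.6385,.1735,.058)
from workcell import eyes
for n,a in(("side",(250,370,220,400)),):
    f=eyes.get_image(n)["frame"][a[0]:a[1],a[2]:a[3]];cv2.imwrite(f"pics/{n}6.png",cv2.resize(f,None,fx=4.4,fy=4.4,interpolation=cv2.INTER_CUBIC))
E
```

```text
time_s: 5.65
ee_pos: [0.6395, 0.1744, 0.0625]
orientation: [-2.189, 2.25, -0.003]
contact_force: [-5.4, -2.8, 22.6]
width: 0.0455
1 shift cm [0.09 0.1  0.45] turn deg [-4.0000e-02 -2.9000e-01 -1.7995e+02]
-1 shift cm [0.09 0.1  0.45] turn deg [-0.19  0.03  0.05]
t 5.65 q [ 0.15   0.429  1.431 -0.     1.279  1.749] p [0.6395 0.1744 0.0625] F [-5.38 -2.84 22.65] w 0.04554557570058937
```

View pics/side6.png

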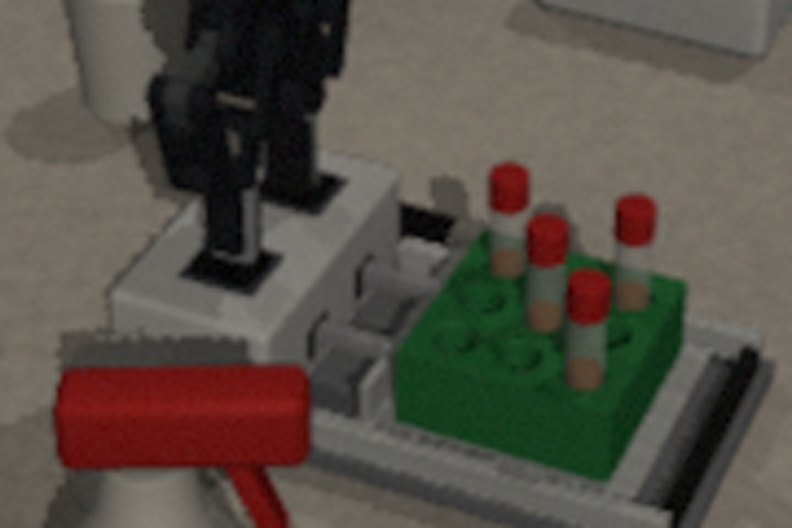

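The carriage is partly out, with the block's right corner moved from (633,268) to (685,282). I'll keep holding.

```bash
python3 -m inch '[{"x":0,"y":0,"z":0,"wx":0,"wy":0,"wz":0,"jaw":-0.07},{"x":0,"y":0,"z":0,"wx":0,"wy":0,"wz":0,"jaw":-0.07},{"x":0,"y":0,"z":0,"wx":0,"wy":0,"wz":0,"jaw":-0.07},{"x":0,"y":0,"z":0,"wx":0,"wy":0,"wz":0,"jaw":-0.07},{"x":0,"y":0,"z":0,"wx":0,"wy":0,"wz":0,"jaw":-0.07},{"x":0,"y":0,"z":0,"wx":0,"wy":0,"wz":0,"jaw":-0.07},{"x":0,"y":0,"z":0,"wx":0,"wy":0,"wz":0,"jaw":-0.07},{"x":0,"y":0,"z":0,"wx":0,"wy":0,"wz":0,"jaw":-0.07},{"x":0,"y":0,"z":0,"wx":0,"wy":0,"wz":0,"jaw":-0.07},{"x":0,"y":0,"z":0,"wx":0,"wy":0,"wz":0,"jaw":-0.07}]'
```

```text
time_s: 6.53
ee_pos: [0.6395, 0.1744, 0.0625]
orientation: [-2.189, 2.25, -0.003]
contact_force: [-5.7, -2.1, 23.4]
width: 0.0455
```

```bash
python3 -m inch '[{"x":0,"y":0,"z":0,"wx":0,"wy":0,"wz":0,"jaw":-0.07},{"x":0,"y":0,"z":0,"wx":0,"wy":0,"wz":0,"jaw":-0.07},{"x":0,"y":0,"z":0,"wx":0,"wy":0,"wz":0,"jaw":-0.07},{"x":0,"y":0,"z":0,"wx":0,"wy":0,"wz":0,"jaw":-0.07},{"x":0,"y":0,"z":0,"wx":0,"wy":0,"wz":0,"jaw":-0.07},{"x":0,"y":0,"z":0,"wx":0,"wy":0,"wz":0,"jaw":-0.07},{"x":0,"y":0,"z":0,"wx":0,"wy":0,"wz":0,"jaw":-0.07},{"x":0,"y":0,"z":0,"wx":0,"wy":0,"wz":0,"jaw":-0.07},{"x":0,"y":0,"z":0,"wx":0,"wy":0,"wz":0,"jaw":-0.07},{"x":0,"y":0,"z":0,"wx":0,"wy":0,"wz":0,"jaw":-0.07}]'
python3 - <<'E'
from h import *
from workcell import eyes
f=eyes.get_image("side")["frame"];cv2.imwrite("pics/side7raw.png",f)
cv2.imwrite("pics/side7.png",cv2.resize(f[250:370,220:400],None,fx=4.4,fy=4.4,interpolation=cv2.INTER_CUBIC))
E
```

```text
time_s: 7.37
ee_pos: [0.6395, 0.1744, 0.0626]
orientation: [-2.189, 2.25, -0.003]
contact_force: [-3.9, -2.2, 22.1]
width: 0.0456
```

```bash
python3 -m inch '[{"x":0,"y":0,"z":0,"wx":0,"wy":0,"wz":0,"jaw":-0.07},{"x":0,"y":0,"z":0,"wx":0,"wy":0,"wz":0,"jaw":-0.07},{"x":0,"y":0,"z":0,"wx":0,"wy":0,"wz":0,"jaw":-0.07},{"x":0,"y":0,"z":0,"wx":0,"wy":0,"wz":0,"jaw":-0.07},{"x":0,"y":0,"z":0,"wx":0,"wy":0,"wz":0,"jaw":-0.07},{"x":0,"y":0,"z":0,"wx":0,"wy":0,"wz":0,"jaw":-0.07},{"x":0,"y":0,"z":0,"wx":0,"wy":0,"wz":0,"jaw":-0.07},{"x":0,"y":0,"z":0,"wx":0,"wy":0,"wz":0,"jaw":-0.07},{"x":0,"y":0,"z":0,"wx":0,"wy":0,"wz":0,"jaw":-0.07},{"x":0,"y":0,"z":0,"wx":0,"wy":0,"wz":0,"jaw":-0.07}]'
python3 - <<'E'
from h import *
from workcell import eyes
f=eyes.get_image("side")["frame"]
print(np.abs(f.astype(int)-cv2.imread("pics/side7raw.png"))[250:370,280:400].mean())
cv2.imwrite("pics/side8.png",cv2.resize(f[250:370,220:400],None,fx=4.4,fy=4.4,interpolation=cv2.INTER_CUBIC))
m=lambda P:tuple(np.round([((v-o)+.5)*4.4-.5 for v,o in zip(proj('side',P),(220,250))],0))
for s in(0,.03,.04):
  for y in(-.045,.045):
   a=-.0287;p=(-.139-s,y)
   print(s,y,m([.639+np.cos(a)*p[0]-np.sin(a)*p[1],.173+np.sin(a)*p[0]+np.cos(a)*p[1],.053]))
E
```

```text
time_s: 8.25
ee_pos: [0.6395, 0.1744, 0.0625]
orientation: [-2.189, 2.25, -0.003]
contact_force: [-4.5, -3.3, 23.0]
width: 0.0456
1.5149074074074074
0 -0.045 (np.float64(615.0), np.float64(263.0))
0 0.045 (np.float64(536.0), np.float64(393.0))
0.03 -0.045 (np.float64(685.0), np.float64(281.0))
0.03 0.045 (np.float64(611.0), np.float64(413.0))
0.04 -0.045 (np.float64(708.0), np.float64(287.0))
0.04 0.045 (np.float64(636.0), np.float64(420.0))
```

View pics/side8.png

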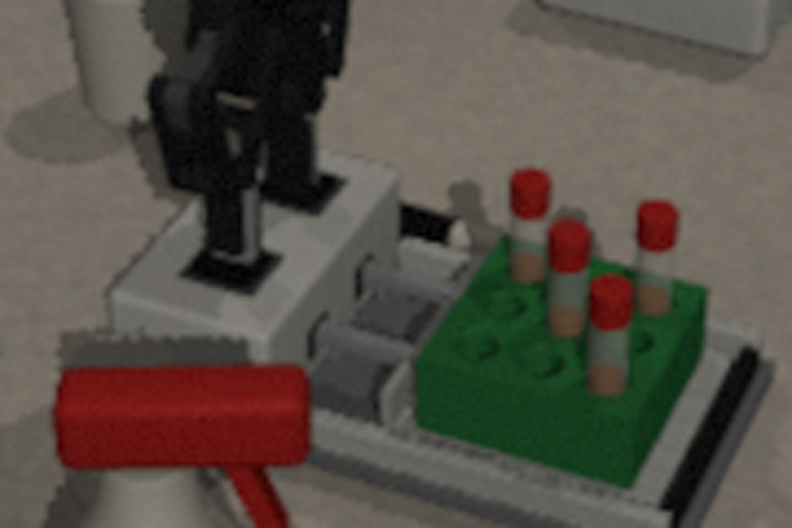

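The block corner at (708,288) matches the 40 mm prediction of (708,287), and the picture no longer changes. I'll lift straight up.

```bash
python3 -m inch '[{"x":0,"y":0,"z":-0.4,"wx":0,"wy":0,"wz":0,"jaw":-0.07},{"x":0,"y":0,"z":-0.8,"wx":0,"wy":0,"wz":0,"jaw":-0.07},{"x":0,"y":0,"z":-1.5,"wx":0,"wy":0,"wz":0,"jaw":-0.07},{"x":0,"y":0,"z":-3,"wx":0,"wy":0,"wz":0,"jaw":-0.07},{"x":0,"y":0,"z":-5,"wx":0,"wy":0,"wz":0,"jaw":-0.07},{"x":0,"y":0,"z":-7.5,"wx":0,"wy":0,"wz":0,"jaw":-0.07},{"x":0,"y":0,"z":-10,"wx":0,"wy":0,"wz":0,"jaw":-0.07},{"x":0,"y":0,"z":-12.5,"wx":0,"wy":0,"wz":0,"jaw":-0.07},{"x":0,"y":0,"z":-14,"wx":0,"wy":0,"wz":0,"jaw":-0.07},{"x":0,"y":0,"z":-14,"wx":0,"wy":0,"wz":0,"jaw":-0.07}]'; python3 -m inch '[{"x":0,"y":0,"z":0,"wx":0,"wy":0,"wz":0,"jaw":-0.07},{"x":0,"y":0,"z":0,"wx":0,"wy":0,"wz":0,"jaw":-0.07},{"x":0,"y":0,"z":0,"wx":0,"wy":0,"wz":0,"jaw":-0.07},{"x":0,"y":0,"z":0,"wx":0,"wy":0,"wz":0,"jaw":-0.07}]'
python3 - <<'E'
from h import *
from workcell import eyes
f=eyes.get_image("side")["frame"]
cv2.imwrite("pics/side9.png",cv2.resize(f[250:370,220:400],None,fx=4.4,fy=4.4,interpolation=cv2.INTER_CUBIC))
E
```

```text
time_s: 9.13
ee_pos: [0.6394, 0.1746, 0.2043]
orientation: [-2.187, 2.249, -0.004]
contact_force: [0.6, 0.1, -0.4]
width: 0.0456
time_s: 9.47
ee_pos: [0.6382, 0.1743, 0.199]
orientation: [2.189, -2.251, -0.002]
contact_force: [0.4, 0.5, -0.7]
width: 0.0458
```

View pics/side9.png

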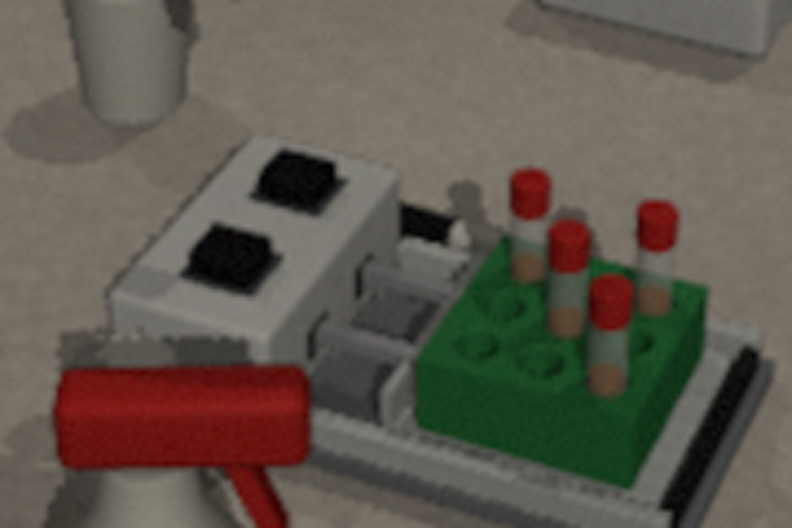

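Both keys are up, at (298,178) and (232,257). The carriage is out with its corner still at (708,288), and all four tubes are standing. The arm is clear with zero contact force.

```bash
python3 -c "
from workcell import env
print(env.sign_off())"
```

```text
the job is handed in; nothing more can be done
None
```

The carriage is released to its front stop, and the job was handed in at about 9.5 s. I pressed both keys together, one under each fingertip, down to their stops. I held them there for over 4 s until the carriage stopped moving, then lifted straight up.

**Last checks:**
- **Carriage:** the green block's corner sits where a 40 mm travel predicts, to about a pixel. It did not move during the last hold or after the keys were let go.
- **Keys, tubes and arm:** both keys are up and all four tubes are standing. The gripper is about 13 cm above the keys with about 1 N (sensor noise) on the wrist sensor.
- **Force:** the highest reading was 30 N, because the keys reached their stops earlier than I had estimated. I then eased to about 23 N for the hold.
- **Disagreement:** the two cameras placed the keys about 5 mm apart sideways and about 4 mm in depth. I aimed between them, which was within the keys' width.
- **Not checked:** I took no final top view. The final crop covered only the dock area; nothing looked disturbed there, and I did not re-check the other bystanders.

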